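# Cure the rocking corner of a model baseboard

## Robot

A 7-joint arm with a two-finger parallel gripper is mounted at the origin on the work surface. World frame = base frame: x ahead of the robot, y to its left, z up, the work surface at z = 0. Lengths are in m, angles in rad, forces in N, time in s.
With the tool pointing down it reaches from about 0.35 to 0.9 m from the base axis. Payload 8.1 kg.
Tool frame: the origin (TCP) lies midway between the tips of the shut fingers; the grasp point (between the pads) lies 19 mm behind it; y points along the fingers, x is the direction in which the jaws open and shut, and the axes are right-handed (so a half turn about y gives the same grasp; the last joint's range is limited). The gripper opens to 85 mm and grips with 20 to 120 N. Pads are 22 mm wide; open, the fingers measure 114 mm over their backs; the gripper's body (76 mm by 85 mm) begins 54 mm behind the grasp point. The pads swing forward as they close: fully open they stand 13 mm farther back than shut.
Start: joints at [-1.275, 0.434, 0.025, 1.573, -0.012, 1.134, -0.075], TCP at [0.243, 0.576, 0.231] pointing down, gripper open.
Joint ranges: [-2.62, 2.62], [-0.44, 2.09], [-1.27, 1.32], [0.08, 2.57], [-1.32, 4.46], [0.12, 2], [-2.74, 2.74]. Speed limits (rad/s): [2.22, 2.22, 3.01, 3.01, 3.14, 3.14, 3.14].

## Interface

Orientations are given as a rotation vector (axis times angle).
In Python, from bench import read_state, capture, calibration, close_job gives the robot as it stands.
- The arm moves only by the tool drive_tool, never from a script. Its argument "commands" is a list that holds one entry, the list of rows, each a list of 7 numbers: the shift along the tool's x, y, z in mm, then the turn, a rotation vector about the tool's x, y, z in degrees, then the finger opening in mm, from 0 to 85.4. In form: [[[tx, ty, tz, rx, ry, rz, claw], ...]]. A call has exactly 10 rows; each row shifts and turns the commanded pose from where the row before left it, along the tool's axes as they then stand; what a row does not reach is not made up. A row lasts 1/8 s, in which the tool goes at most 62.5 mm and 10.7 degrees, less where a joint would pass 70% of its speed; a pose out of reach is approached as far as the arm can. A call is refused whole if a number of a shift passes 62.5 or a number of a turn 10.7, either way. A call with a gripper value outside its range is refused whole. The fingers move at their own pace and stop on an object; "grip_force" is the grip in N (left out, the last holds). Time passes only in rows, so rows that do not move let the fingers close, or fill a call up. It gives the time, the measured TCP pose, the force and the opening at its end, in the units of the state.
- read_state(): the state, without advancing time (a new reading comes with each control period).
- capture(name): name is "scene" or "top" or "wrist"; returns the picture (420x560x3 uint8, red, green, blue); there is no depth.
- calibration(name): a dict with "K" (3x3 intrinsics, pixels), "position" and "orientation" of the camera in the world. Camera axes: x right, y down, z forward; pixel columns grow to the right and rows downward; lengths in m; the calibration is good to about 2 mm. A picture is of the moment at which its call begins: read the wrist's pose just before it. calibration takes no time and is no camera call; for the wrist camera it gives the pose at the moment of the call.
- close_job(): hands the job in, once; it reports no verdict.
The state is a dict: "time": time; "joint_pos": joint angles; "joint_velocities": joint speeds; "joint_torque": joint torques, N m; "tcp_pos": TCP position; "tool_rot": TCP orientation; "wrist_force": force on the tool from outside, world axes, zero at the start; "moment": the same for the moment, N m; "width": opening from 0.0 (shut) to 1.0 (fully open).
Only numpy, scipy, OpenCV 4.12 (cv2) and the standard library are available. Lean on these libraries where they do the work, as an engineer would, in place of code of your own. Each camera call takes 0.05 s, during which the arm holds its last target.

## Task

Press down with the fingertips on the corner lugs of the garden model's baseboard, one after another, to find the corner that rocks (it dips fully when pressed; the others are firm). Then press that corner's raised red shim down fully flat and move clear, leaving the other three shims standing. Only touch and press: lift or carry nothing, do not shove the board out of place, and leave the things around it alone.

Things in the scene. Friction and masses are not known exactly. Their poses are not given: they have to be found in the camera images.
- board_centre (a point): Middle of the top of the loose plywood baseboard (214 x 156 x 12 mm, 0.9 kg, top 25 mm above the table) with a glued pergola garden model, up to 50 mm high above this point. x axis: towards the back (away from the robot, within 0.25 rad), y left, z up. It hangs by four aluminium corner lugs that rest, unclamped, on four fixed feet on a green cutting mat.
- corner_fl (a point): Yellow 18 mm dot on top of the front left lug, 47 mm above the table: where to press that corner (front = near the robot). The lug's flat top measures 47 mm along x and 55 mm along y, is 8 mm thick and 22 mm above the board's top. Three corners are firm, one (different each time, looking the same) stands on a springy foot: see loose_foot. 8 to 15 N is safe.
- corner_fr (a point): Yellow 18 mm dot on top of the front right lug, 47 mm above the table: where to press that corner (front = near the robot). The lug's flat top measures 47 mm along x and 55 mm along y, is 8 mm thick and 22 mm above the board's top. Three corners are firm, one (different each time, looking the same) stands on a springy foot: see loose_foot. 8 to 15 N is safe.
- corner_bl (a point): Yellow 18 mm dot on top of the back left lug, 47 mm above the table: where to press that corner (front = near the robot). The lug's flat top measures 47 mm along x and 55 mm along y, is 8 mm thick and 22 mm above the board's top. Three corners are firm, one (different each time, looking the same) stands on a springy foot: see loose_foot. 8 to 15 N is safe.
- corner_br (a point): Yellow 18 mm dot on top of the back right lug, 47 mm above the table: where to press that corner (front = near the robot). The lug's flat top measures 47 mm along x and 55 mm along y, is 8 mm thick and 22 mm above the board's top. Three corners are firm, one (different each time, looking the same) stands on a springy foot: see loose_foot. 8 to 15 N is safe.
- shim_fl (a point): Pressing place of the front left shim: point fixed to the mat, 18 mm above the table, on the upper face of the red leaf as it lies when flat, 40 mm in front (-x) of its hinge and 48 mm in front of that corner's yellow dot. Leaf 26 mm wide (y), 3 mm thick, ending 70 mm in front of the hinge, which runs along y, 17 mm above the table, under the lug. It starts raised: see loose_shim.
- shim_fr (a point): Pressing place of the front right shim: point fixed to the mat, 18 mm above the table, on the upper face of the red leaf as it lies when flat, 40 mm in front (-x) of its hinge and 48 mm in front of that corner's yellow dot. Leaf 26 mm wide (y), 3 mm thick, ending 70 mm in front of the hinge, which runs along y, 17 mm above the table, under the lug. It starts raised: see loose_shim.
- shim_bl (a point): Pressing place of the back left shim: point fixed to the mat, 18 mm above the table, on the upper face of the red leaf as it lies when flat, 40 mm in front (-x) of its hinge and 48 mm in front of that corner's yellow dot. Leaf 26 mm wide (y), 3 mm thick, ending 70 mm in front of the hinge, which runs along y, 17 mm above the table, under the lug. It starts raised: see loose_shim.
- shim_br (a point): Pressing place of the back right shim: point fixed to the mat, 18 mm above the table, on the upper face of the red leaf as it lies when flat, 40 mm in front (-x) of its hinge and 48 mm in front of that corner's yellow dot. Leaf 26 mm wide (y), 3 mm thick, ending 70 mm in front of the hinge, which runs along y, 17 mm above the table, under the lug. It starts raised: see loose_shim.
- loose_shim (a joint): Angle of the shim leaf of whichever corner rocks (does not tell which): 0 flat, 0.80 to 0.92 rad raised at the start, free end then about 70 mm above the table. Pushed straight down 35 to 45 mm in front of its hinge it turns down with 3 to 6 N, stays where it is left, and stops hard when flat; its cam then stands under the lug and the corner cannot dip. All four shims work alike.
- firm_shim_1 (a joint): Angle of the shim leaf of one of the three firm corners (in no fixed order): 0 = flat, 0.80 to 0.92 rad at the start. To be left standing.
- firm_shim_2 (a joint): Angle of the shim leaf of one of the three firm corners (in no fixed order): 0 = flat, 0.80 to 0.92 rad at the start. To be left standing.
- firm_shim_3 (a joint): Angle of the shim leaf of one of the three firm corners (in no fixed order): 0 = flat, 0.80 to 0.92 rad at the start. To be left standing.
- loose_foot (a joint): How far the rocking corner's springy foot is pressed down, m (does not tell which corner): 0 at rest, 0.005 fully dipped. Pressed on its dot, that corner starts to give at 2 to 4 N, has dipped its full 5 mm at 6 N at most, then stops hard; let go, it rises again.
- pot: Terracotta miniature plant pot with a green bush, 36 mm across, 53 mm high, loose on the table beside the mat. Leave alone. Origin at the centre of its underside.
- glue: White glue bottle with orange cap, 38 mm across, 85 mm high, loose on the table beside the mat. Leave alone. Origin at the centre of its underside.
- offcut: Two glued wooden offcuts, 40 x 70 x 12 mm, lying beyond the mat. Leave alone. Origin at the centre of the underside.
- tumbler: Black drinking tumbler, 72 mm across, 155 mm high, standing on the left. Leave alone. Origin at the centre of its underside.

How it is judged:
By the outcome, as a careful person would: the job done as asked, in the order asked, and still so for the second after the job is handed in, with the robot touching nothing.
It also fails if it takes over 61 s, if anything falls off the work surface, if the arm or the gripper's body presses on something with over 40 N, if the wrist force passes 120 N, or if a joint passes its speed limit or range.

## Working session

There is one attempt and no reset: what is moved stays moved. The work goes in short steps, Python scripts to look and compute and a tool call to move; the robot and the scene stay as the last step left them, time stands still between calls to the robot, and variables do not carry over. Pictures are saved under pics/ and viewed, and the job is handed in when it is done.

Besides the shell and the picture viewer there is one more tool, called after "Emit:" by a JSON object that holds its "name" and its "arguments". drive_tool: Moves the arm, as the interface text tells. Its arguments: {"type":"object","properties":{"commands":{"type":"array"},"grip_force":{"type":"number"}},"required":["commands"]}

```bash
mkdir -p pics; ls
python3 - <<'E'
from bench import *
import cv2,numpy as np
s=read_state()
for k,v in s.items(): print(k,np.round(v,4))
for n in ["top","scene"]:
    c=calibration(n);print(n,c)
    cv2.imwrite(f"pics/{n}0.png",capture(n)[:,:,::-1])
E
```

```text
pics
time 0.0
joint_pos [-1.2746  0.4352  0.025   1.5741 -0.0116  1.134  -0.0751]
joint_velocities [ 0.0015 -0.0024  0.0013 -0.0008 -0.0003  0.0001  0.0019]
joint_torque [-1.40000e-03 -6.70442e+01  1.02450e+00 -3.16222e+01  1.55000e-02
  1.23000e-02  0.00000e+00]
tcp_pos [0.2425 0.5755 0.2306]
tool_rot [-1.3729 -0.9098  0.9117]
wrist_force [ 0.3215  0.1277 -0.0522]
moment [-0.0082  0.0132  0.0171]
width 1.0044
top {'K': array([[468.07331744,   0.        , 279.27959939],
       [  0.        , 468.07331744, 214.56917586],
       [  0.        ,   0.        ,   1.        ]]), 'position': array([0.44427631, 0.09620754, 0.99590117]), 'orientation': array([-2.0817868 ,  2.14792431, -0.18032155])}
scene {'K': array([[422.92806748,   0.        , 278.87612319],
       [  0.        , 422.92806748, 209.9650264 ],
       [  0.        ,   0.        ,   1.        ]]), 'position': array([ 1.08540448, -0.176458  ,  0.77427768]), 'orientation': array([-2.19064803, -1.25083617,  0.43853236])}
```

View pics/top0.png

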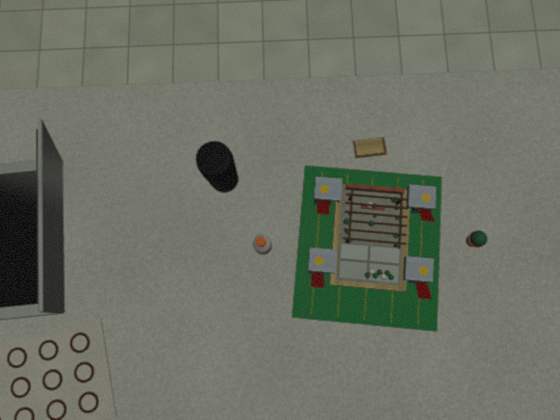

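View pics/scene0.png

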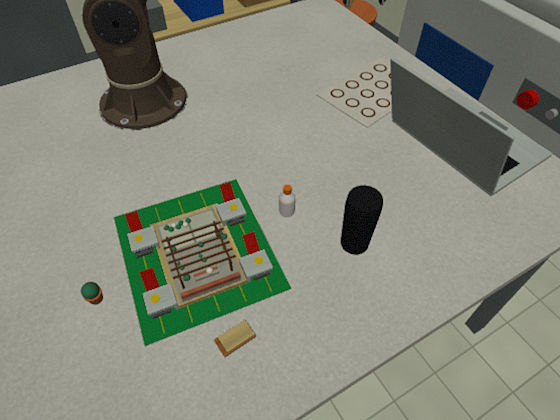

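```bash
cat > h.py <<'E'
from bench import *
import cv2,numpy as np
from scipy.spatial.transform import Rotation as R
def ray(c,u,v,z):
    d=R.from_rotvec(c['orientation']).as_matrix()@np.linalg.inv(c['K'])@[u,v,1]
    p=c['position'];return p+d*(z-p[2])/d[2]
def proj(c,P):
    q=R.from_rotvec(c['orientation']).as_matrix().T@(np.array(P)-c['position']);q=c['K']@q;return q[:2]/q[2]
E
python3 - <<'E'
from h import *
s=read_state();print(R.from_rotvec(s['tool_rot']).as_matrix().round(3))
for n in ["top","scene"]:
    c=calibration(n);im=cv2.imread(f"pics/{n}0.png");h=cv2.cvtColor(im,cv2.COLOR_BGR2HSV)
    for nm,lo,hi,z in [("yel",(22,120,120),(35,255,255),.047),("red",(0,150,80),(6,255,255),.03)]:
        m=cv2.inRange(h,lo,hi)
        k,l,st,ce=cv2.connectedComponentsWithStats(m)
        for i in range(1,k):
            if st[i,4]>15: print(n,nm,st[i],ce[i].round(1),ray(c,*ce[i],z).round(4))
E
```

```text
[[ 0.388 -0.    -0.921]
 [ 0.921 -0.001  0.388]
 [-0.001 -1.    -0.   ]]
top yel [320 185   8   8  48] [324.  188.7] [0.6763 0.0156 0.047 ]
top yel [422 194   8   8  50] [425.6 197.4] [ 0.6507 -0.1928  0.047 ]
top yel [315 257   8   8  52] [318.5 260.5] [0.5275 0.0337 0.047 ]
top yel [419 266   9   9  55] [423.  270.1] [ 0.5017 -0.1747  0.047 ]
top red [318 201  11  13  59] [322.6 207.6] [0.6397 0.019  0.03  ]
top red [314 273   9  14  49] [319.  279.6] [0.4901 0.0332 0.03  ]
top red [312 278   5   9  18] [314.  282.3] [0.4849 0.0438 0.03  ]
top red [416 282  15  17  98] [422.9 290.6] [ 0.4615 -0.1757  0.03  ]
scene yel [230 204   8   6  38] [233.3 206.6] [0.5263 0.0356 0.047 ]
scene yel [135 235   8   7  43] [138.4 237.7] [ 0.5003 -0.1731  0.047 ]
scene yel [255 257   8   7  47] [258.3 259.9] [0.6754 0.0167 0.047 ]
scene yel [151 294   9   9  60] [155. 298.] [ 0.6497 -0.1916  0.047 ]
scene red [517  89  22  20 295] [527.8  98.6] [0.5854 0.9403 0.03  ]
scene red [220 183  15  19 168] [226.9 191.8] [0.466  0.0476 0.03  ]
scene red [126 212  17  20 197] [133.5 221.7] [ 0.4398 -0.168   0.03  ]
scene red [243 232  16  22 208] [250.8 242.8] [0.6204 0.0279 0.03  ]
scene red [140 268  19  23 237] [149.2 279. ] [ 0.5943 -0.1873  0.03  ]
```

Emit:
{"name": "drive_tool", "arguments": {"commands": [[[0,0,0,0,-7.9,0,0],[0,0,0,0,-7.9,0,0],[-42,0,-29,0,0,0,0],[-42,0,-29,0,0,0,0],[-42,0,-29,0,0,0,0],[-42,0,-29,0,0,0,0],[-42,0,-29,0,0,0,0],[-42,0,-29,0,0,0,0],[-42,0,-29,0,0,0,0],[-42,0,-29,0,0,0,0]]], "grip_force": 20}}

```text
time: 1.35
tcp_pos: [0.4321, 0.2124, 0.2312]
tool_rot: [-1.265, -1.118, 1.118]
wrist_force: [1.2, 0.2, 0.3]
width: -0.002
```

```bash
cat >> h.py <<'E'
D=dict(fl=(.527,.0347),fr=(.501,-.174),bl=(.676,.016),br=(.650,-.192))
def go():
    s=read_state();M=R.from_rotvec(s['tool_rot']).as_matrix()
    print(s['time'],np.round(s['tcp_pos'],4),'F',np.round(s['wrist_force'],2),'w',round(s['width'],3),'yaw',np.degrees(np.arctan2(M[1,0],M[0,0])).round(2),'down',M[:,1].round(3))
    b=np.array([.9923,-.1236])
    for k,d in D.items():
        for n,p,z in((k,np.array(d),.047),('shim_'+k,np.array(d)-.048*b,.018)):
            t=M.T@(np.array([*p,z])-s['tcp_pos'])*1000
            print(n,t.round(1))
E
python3 -c "from h import *;go()"
```

```text
1.35 [0.4321 0.2124 0.2312] F [1.17 0.16 0.25] w -0.002 yaw 82.95 down [-0. -0. -1.]
fl [-164.7  184.2 -116. ]
shim_fl [-164.6  213.2  -68. ]
fr [-375.   184.2 -115.8]
shim_fr [-375.   213.2  -67.8]
bl [-165.   184.2 -266.2]
shim_bl [-164.9  213.2 -218.2]
br [-374.6  184.2 -265.9]
shim_br [-374.5  213.2 -217.9]
```

Emit:
{"name": "drive_tool", "arguments": {"commands": [[[-40,0,-29,0,0,0,0],[-40,0,-29,0,0,0,0],[-40,0,-29,0,0,0,0],[-40,0,-27,0,0,0,0],[0,35,0,0,0,0,0],[0,35,0,0,0,0,0],[0,35,0,0,0,0,0],[0,30,0,0,0,0,0],[0,0,0,0,0,0,0],[0,0,0,0,0,0,0]]]}}

```text
time: 2.6
tcp_pos: [0.5257, 0.0412, 0.0972]
tool_rot: [-1.265, -1.119, 1.117]
wrist_force: [0.5, -0.1, 0.2]
width: 0.002
```

```bash
python3 -c "
from h import *
go()
cv2.imwrite('pics/s1.png',cv2.resize(capture('scene')[130:340,60:340,::-1],None,fx=2.6,fy=2.6))
cv2.imwrite('pics/w1.png',capture('wrist')[:,:,::-1])"
```

```text
2.6 [0.5257 0.0412 0.0972] F [ 0.49 -0.06  0.2 ] w 0.002 yaw 82.94 down [ 0.001  0.    -1.   ]
fl [-6.3 50.2 -2.1]
shim_fl [-6.3 79.1 46. ]
fr [-216.7   50.1   -1.9]
shim_fr [-216.6   79.1   46.1]
bl [  -6.6   50.3 -152.2]
shim_bl [  -6.6   79.2 -104.2]
br [-216.2   50.2 -152. ]
shim_br [-216.2   79.2 -104. ]
```

View pics/s1.png

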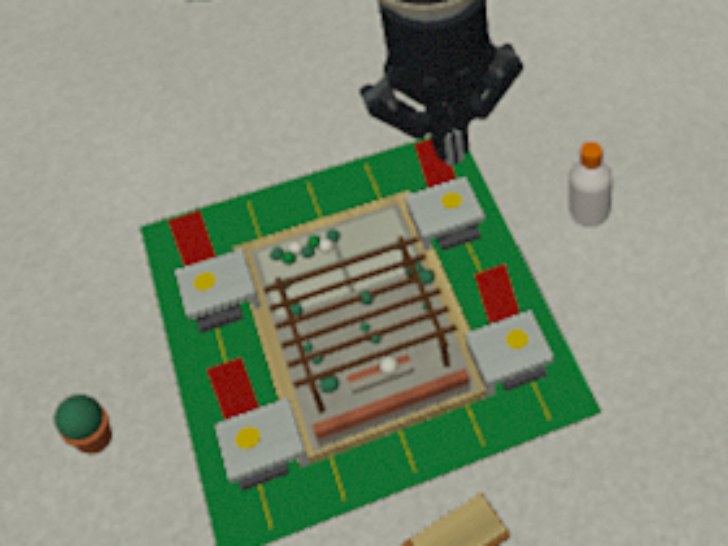

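View pics/w1.png

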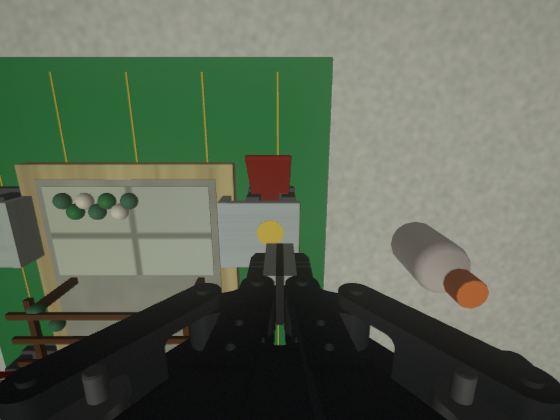

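Emit:
{"name": "drive_tool", "arguments": {"commands": [[[-6,20,-2,0,0,0,0],[0,15,0,0,0,0,0],[0,8,0,0,0,0,0],[0,3,0,0,0,0,0],[0,0,0,0,0,0,0],[0,1,0,0,0,0,0],[0,0,0,0,0,0,0],[0,0,0,0,0,0,0],[0,0,0,0,0,0,0],[0,0,0,0,0,0,0]]]}}

```text
time: 3.95
tcp_pos: [0.5265, 0.035, 0.0494]
tool_rot: [-1.265, -1.118, 1.118]
wrist_force: [0.0, -0.6, -0.1]
width: 0.003
```

```bash
python3 -c "
from h import *
go()
for n,u,v in (('top',262,243),('top',215,150)):
  for z in (0.085,.155):print(ray(calibration(n),u,v,z))"
```

```text
3.95 [0.5265 0.035  0.0494] F [ 0.01 -0.64 -0.15] w 0.003 yaw 82.95 down [ 0.  0. -1.]
fl [-0.3  2.4 -0.6]
shim_fl [-0.2 31.4 47.4]
fr [-210.6    2.4   -0.4]
shim_fr [-210.5   31.4   47.6]
bl [  -0.5    2.4 -150.7]
shim_bl [  -0.5   31.4 -102.7]
br [-210.1    2.4 -150.5]
shim_br [-210.1   31.4 -102.5]
[0.56183024 0.14520101 0.085     ]
[0.55279657 0.14143601 0.155     ]
[0.75577859 0.2368451  0.085     ]
[0.73184058 0.22603753 0.155     ]
```

Tracking settles well. Now press in half-millimetre steps.

Emit:
{"name": "drive_tool", "arguments": {"commands": [[[0,1,0,0,0,0,0],[0,1,0,0,0,0,0],[0,0.5,0,0,0,0,0],[0,0.5,0,0,0,0,0],[0,0,0,0,0,0,0],[0,0,0,0,0,0,0],[0,0,0,0,0,0,0],[0,0,0,0,0,0,0],[0,0,0,0,0,0,0],[0,0,0,0,0,0,0]]]}}

```text
time: 5.2
tcp_pos: [0.5265, 0.035, 0.0471]
tool_rot: [-1.265, -1.118, 1.118]
wrist_force: [-3.9, -0.8, 12.6]
width: -0.0
```

Emit:
{"name": "drive_tool", "arguments": {"commands": [[[0,-36,0,0,0,0,0],[0,-30,0,0,0,0,0],[-45,0,0,0,0,0,0],[-45,0,0,0,0,0,0],[-45,0,0,0,0,0,0],[-45,0,0,0,0,0,0],[-30,0,0,0,0,0,0],[0,30,0,0,0,0,0],[0,20,0,0,0,0,0],[0,0,0,0,0,0,0]]]}}

```text
time: 6.45
tcp_pos: [0.4995, -0.1732, 0.0611]
tool_rot: [-1.262, -1.116, 1.119]
wrist_force: [-0.3, -0.8, 0.7]
width: -0.005
```

```bash
python3 -c "
from h import *
go()"
```

```text
6.45 [ 0.4995 -0.1732  0.0611] F [-0.26 -0.82  0.66] w -0.005 yaw 82.93 down [-0.003  0.001 -1.   ]
fl [209.7  14.2  -1.8]
shim_fl [209.7  43.3  46.1]
fr [-0.6 14.1 -1.6]
shim_fr [-0.6 43.2 46.3]
bl [ 209.4   13.7 -151.9]
shim_bl [ 209.5   42.9 -104. ]
br [  -0.2   13.6 -151.7]
shim_br [  -0.2   42.8 -103.8]
```

Emit:
{"name": "drive_tool", "arguments": {"commands": [[[-0.5,7,-1.5,0,0,0,0],[0,4,0,0,0,0,0],[0,1,0,0,0,0,0],[0,0,0,0,0,0,0],[0,0,0,0,0,0,0],[0,0,0,0,0,0,0],[0,0,0,0,0,0,0],[0,0,0,0,0,0,0],[0,0,0,0,0,0,0],[0,0,0,0,0,0,0]]]}}

```text
time: 7.7
tcp_pos: [0.5021, -0.1741, 0.0503]
tool_rot: [-1.265, -1.118, 1.118]
wrist_force: [0.3, -0.6, 0.2]
width: -0.0
```

Press to 46.4 mm commanded (3.9 mm down).

Emit:
{"name": "drive_tool", "arguments": {"commands": [[[0,1,1,0,0,0,0],[0,1,0,0,0,0,0],[0,1,0,0,0,0,0],[0,0.5,0,0,0,0,0],[0,0.4,0,0,0,0,0],[0,0,0,0,0,0,0],[0,0,0,0,0,0,0],[0,0,0,0,0,0,0],[0,0,0,0,0,0,0],[0,0,0,0,0,0,0]]]}}

```text
time: 8.95
tcp_pos: [0.5011, -0.174, 0.047]
tool_rot: [-1.265, -1.118, 1.118]
wrist_force: [-3.2, 0.6, 10.9]
width: 0.0
```

Emit:
{"name": "drive_tool", "arguments": {"commands": [[[0,-37,0,0,0,0,0],[0,-37,0,0,0,0,0],[0,0,-40,0,0,0,0],[0,0,-40,0,0,0,0],[0,0,-40,0,0,0,0],[0,0,-30,0,0,0,0],[0,0,0,0,0,0,0],[0,30,0,0,0,0,0],[0,25,0,0,0,0,0],[0,0,0,0,0,0,0]]]}}

```text
time: 10.2
tcp_pos: [0.6475, -0.1919, 0.0635]
tool_rot: [-1.261, -1.115, 1.119]
wrist_force: [-0.5, -0.5, 1.2]
width: 0.0
```

```bash
python3 -c "
from h import *
go()"
```

```text
10.2 [ 0.6475 -0.1919  0.0635] F [-0.5  -0.46  1.23] w 0.0 yaw 82.93 down [-0.005  0.001 -1.   ]
fl [210.   17.3 147.4]
shim_fl [210.   46.5 195.3]
fr [ -0.3  17.2 147.5]
shim_fr [ -0.3  46.4 195.4]
bl [209.8  16.6  -2.8]
shim_bl [209.8  45.8  45.1]
br [ 0.2 16.5 -2.6]
shim_br [ 0.2 45.7 45.3]
```

Emit:
{"name": "drive_tool", "arguments": {"commands": [[[0,8,-1.5,0,0,0,0],[0,4,0,0,0,0,0],[0,2,0,0,0,0,0],[0,0,0,0,0,0,0],[0,0,0,0,0,0,0],[0,0,0,0,0,0,0],[0,0,0,0,0,0,0],[0,0,0,0,0,0,0],[0,0,0,0,0,0,0],[0,0,0,0,0,0,0]]]}}

```text
time: 11.45
tcp_pos: [0.6514, -0.1926, 0.0514]
tool_rot: [-1.265, -1.118, 1.118]
wrist_force: [-0.5, 0.3, 0.6]
width: -0.003
```

Emit:
{"name": "drive_tool", "arguments": {"commands": [[[0,2,1,0,0,0,0],[0,1,0,0,0,0,0],[0,1,0,0,0,0,0],[0,0.5,0,0,0,0,0],[0,0.5,0,0,0,0,0],[0,0,0,0,0,0,0],[0,0,0,0,0,0,0],[0,0,0,0,0,0,0],[0,0,0,0,0,0,0],[0,0,0,0,0,0,0]]]}}

```text
time: 12.7
tcp_pos: [0.6505, -0.1924, 0.0464]
tool_rot: [-1.265, -1.118, 1.118]
wrist_force: [-0.6, -0.1, 2.6]
width: 0.007
```

Emit:
{"name": "drive_tool", "arguments": {"commands": [[[0,0.5,0,0,0,0,0],[0,0.5,0,0,0,0,0],[0,0.5,0,0,0,0,0],[0,0.5,0,0,0,0,0],[0,0,0,0,0,0,0],[0,0,0,0,0,0,0],[0,0,0,0,0,0,0],[0,0,0,0,0,0,0],[0,0,0,0,0,0,0],[0,0,0,0,0,0,0]]]}}

```text
time: 13.95
tcp_pos: [0.6505, -0.1925, 0.0444]
tool_rot: [-1.265, -1.118, 1.118]
wrist_force: [-0.9, -0.8, 3.5]
width: -0.004
```

It gives: this is the springy corner. Press on to the hard stop.

Emit:
{"name": "drive_tool", "arguments": {"commands": [[[0,0.5,0,0,0,0,0],[0,0.5,0,0,0,0,0],[0,0.5,0,0,0,0,0],[0,0.5,0,0,0,0,0],[0,0.5,0,0,0,0,0],[0,0,0,0,0,0,0],[0,0,0,0,0,0,0],[0,0,0,0,0,0,0],[0,0,0,0,0,0,0],[0,0,0,0,0,0,0]]]}}

```text
time: 15.2
tcp_pos: [0.6506, -0.1926, 0.0423]
tool_rot: [-1.265, -1.118, 1.118]
wrist_force: [-1.3, -0.8, 6.8]
width: 0.001
```

Emit:
{"name": "drive_tool", "arguments": {"commands": [[[0,0.2,0,0,0,0,0],[0,0.1,0,0,0,0,0],[0,0,0,0,0,0,0],[0,0,0,0,0,0,0],[0,0,0,0,0,0,0],[0,-20,0,0,0,0,0],[0,-35,0,0,0,0,0],[0,-35,0,0,0,0,0],[0,0,0,0,0,0,0],[0,0,0,0,0,0,0]]]}}

```text
time: 16.45
tcp_pos: [0.6501, -0.192, 0.1316]
tool_rot: [-1.264, -1.118, 1.118]
wrist_force: [-1.1, -0.2, -0.5]
width: 0.002
```

```bash
python3 -c "
from h import *
go()
cv2.imwrite('pics/w2.png',capture('wrist')[:,:,::-1])"
```

```text
16.45 [ 0.6501 -0.192   0.1316] F [-1.06 -0.25 -0.51] w 0.002 yaw 82.96 down [-0.001  0.    -1.   ]
fl [209.9  84.7 149.9]
shim_fl [209.9 113.8 197.9]
fr [ -0.4  84.7 150.1]
shim_fr [ -0.4 113.7 198.1]
bl [209.6  84.7  -0.3]
shim_bl [209.7 113.7  47.7]
br [-0.  84.6  0. ]
shim_br [  0.  113.6  48. ]
```

View pics/w2.png

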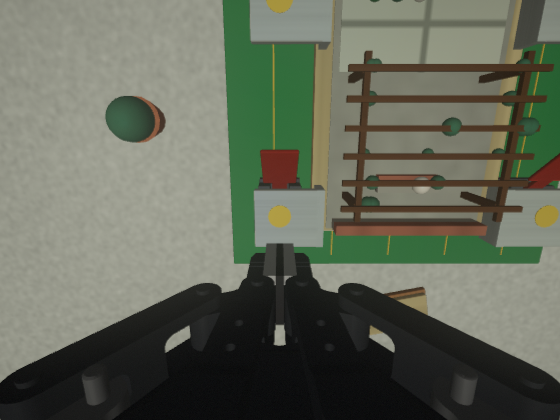

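```bash
python3 -c "
from h import *
s=read_state();print(s['joint_pos'].round(3));M=R.from_rotvec(s['tool_rot']).as_matrix()
c=calibration('wrist');print(M.T@(c['position']-s['tcp_pos']))"
```

```text
[ 0.05   0.613  0.252  1.558 -0.173  0.994  1.801]
[-0.00092427 -0.14348164  0.06579621]
```

Emit:
{"name": "drive_tool", "arguments": {"commands": [[[0,0,0,0,-10,0,0],[0,0,0,0,-10,0,0],[0,0,0,0,-10,0,0],[0,0,0,0,-10,0,0],[0,0,0,0,-10,0,0],[0,0,0,0,-10,0,0],[0,0,0,0,-10,0,0],[0,0,0,0,-10,0,0],[0,0,0,0,-10,0,0],[0,0,0,0,0,0,0]]]}}

```text
time: 17.75
tcp_pos: [0.6471, -0.1894, 0.1257]
tool_rot: [-0.179, -2.125, 2.113]
wrist_force: [-0.3, 0.0, -1.1]
width: 0.001
```

```bash
python3 -c "
from h import *
go();print(read_state()['joint_pos'].round(2))"
```

```text
17.75 [ 0.6471 -0.1894  0.1257] F [-0.34  0.01 -1.06] w 0.001 yaw 169.51 down [-0.014  0.007 -1.   ]
fl [ 157.7   81.9 -198.2]
shim_fl [ 205.2  111.6 -195.2]
fr [145.3  80.8  11.8]
shim_fr [192.7 110.5  14.7]
bl [   7.8   79.7 -206.9]
shim_bl [  55.3  109.4 -204. ]
br [-4.5 78.6  2.3]
shim_br [ 43.  108.3   5.3]
[ 0.67  0.75 -0.78  1.5   0.54  1.14  2.74]
```

Emit:
{"name": "drive_tool", "arguments": {"commands": [[[0,0,0,0,10,0,0],[0,0,0,0,10,0,0],[0,0,0,0,10,0,0],[0,0,0,0,10,0,0],[0,0,0,0,10,0,0],[0,0,0,0,10,0,0],[0,0,0,0,10,0,0],[0,0,0,0,10,0,0],[0,0,0,0,10,0,0],[0,0,0,0,10,0,0]]]}}

```text
time: 19.0
tcp_pos: [0.6476, -0.1907, 0.1271]
tool_rot: [-1.354, -0.925, 0.941]
wrist_force: [-0.1, 0.2, 0.4]
width: -0.006
```

```bash
python3 -c "
from h import *
go();print(read_state()['joint_pos'].round(3))"
```

```text
19.0 [ 0.6476 -0.1907  0.1271] F [-0.07  0.15  0.38] w -0.006 yaw 68.92 down [-0.012  0.    -1.   ]
fl [167.3  81.7 192.7]
shim_fl [155.8 111.2 238.9]
fr [-36.8  81.9 141.8]
shim_fr [-48.2 111.5 188.1]
bl [203.5  79.8  46.9]
shim_bl [192.  109.4  93.2]
br [ 0.  80.1 -3.6]
shim_br [-11.4 109.7  42.6]
[ 0.42   0.641 -0.345  1.52   0.239  1.035  1.217]
```

Emit:
{"name": "drive_tool", "arguments": {"commands": [[[0,0,0,0,10,0,0],[0,0,0,0,10,0,0],[0,0,0,0,10,0,0],[0,0,0,0,10,0,0],[0,0,0,0,10,0,0],[0,0,0,0,10,0,0],[0,0,0,0,10,0,0],[0,0,0,0,5,0,0],[0,0,0,0,0,0,0],[0,0,0,0,0,0,0]]]}}

```text
time: 20.25
tcp_pos: [0.6478, -0.1903, 0.1274]
tool_rot: [-1.57, 0.084, -0.065]
wrist_force: [0.4, 0.6, -0.8]
width: 0.003
```

```bash
python3 -c "
from h import *
go();print(read_state()['joint_pos'].round(3))"
```

```text
20.25 [ 0.6478 -0.1903  0.1274] F [ 0.45  0.65 -0.8 ] w 0.003 yaw -5.45 down [-0.012  0.001 -1.   ]
fl [-140.7   82.   212.5]
shim_fl [-188.3  111.6  214. ]
fr [-146.8   82.2    2.3]
shim_fr [-194.4  111.8    3.7]
bl [  9.4  80.2 208.1]
shim_bl [-38.2 109.8 209.5]
br [ 3.3 80.4 -1.5]
shim_br [-4.44e+01  1.10e+02 -1.00e-01]
[ 0.22   0.612 -0.022  1.54   0.017  1.001  0.097]
```

Emit:
{"name": "drive_tool", "arguments": {"commands": [[[0,0,0,0,0,-0.7,0],[0,0,0,0,1.6,0,0],[-25,0,0,0,0,0,0],[-20,0,0,0,0,0,0],[0,0,0,0,0,0,0],[0,25,0,0,0,0,0],[0,15,0,0,0,0,0],[0,5,0,0,0,0,0],[0,0,0,0,0,0,0],[0,0,0,0,0,0,0]]]}}

```text
time: 21.5
tcp_pos: [0.6036, -0.1847, 0.0827]
tool_rot: [-1.569, 0.096, -0.097]
wrist_force: [0.2, 0.2, 0.1]
width: -0.003
```

```bash
python3 -c "
from h import *
go()
cv2.imwrite('pics/s3.png',cv2.resize(capture('scene')[130:340,60:340,::-1],None,fx=2.6,fy=2.6))
cv2.imwrite('pics/w3.png',capture('wrist')[:,:,::-1])"
```

```text
21.5 [ 0.6036 -0.1847  0.0827] F [0.16 0.22 0.06] w -0.003 yaw -7.06 down [ 0. -0. -1.]
fl [-103.    35.6  208.3]
shim_fl [-151.    64.6  208.3]
fr [-103.1   35.6   -2. ]
shim_fr [-151.1   64.6   -2. ]
bl [ 47.2  35.7 208. ]
shim_bl [ -0.8  64.7 208.1]
br [47.  35.7 -1.6]
shim_br [-1.  64.7 -1.5]
```

View pics/s3.png

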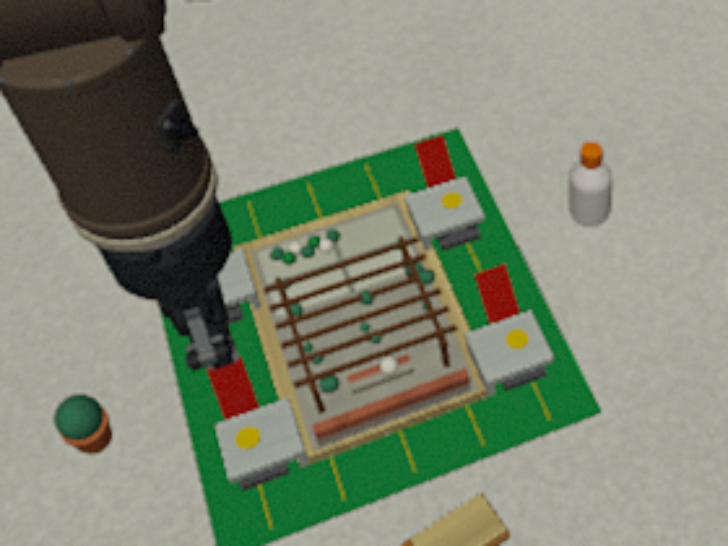

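View pics/w3.png

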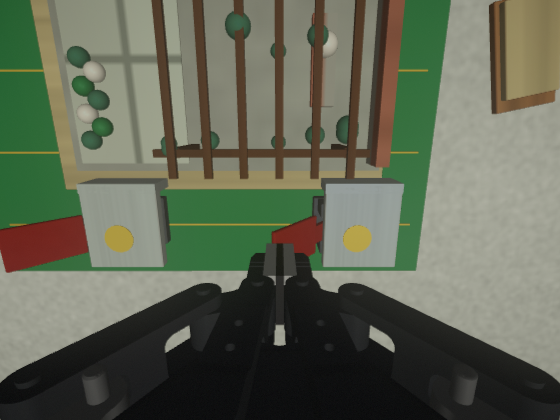

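Emit:
{"name": "drive_tool", "arguments": {"commands": [[[-2,8,-2,0,0,0,0],[0,8,0,0,0,0,0],[0,8,0,0,0,0,0],[0,8,0,0,0,0,0],[0,7,0,0,0,0,0],[0,6,0,0,0,0,0],[0,5,0,0,0,0,0],[0,4,0,0,0,0,0],[0,0,0,0,0,0,0],[0,0,0,0,0,0,0]]]}}

```text
time: 22.85
tcp_pos: [0.6008, -0.1863, 0.0281]
tool_rot: [-1.569, 0.097, -0.096]
wrist_force: [-0.1, -0.5, -0.5]
width: 0.003
```

```bash
python3 -c "
from h import *
go()
cv2.imwrite('pics/s4.png',cv2.resize(capture('scene')[230:340,60:200,::-1],None,fx=5,fy=5))
cv2.imwrite('pics/w4.png',capture('wrist')[:,:,::-1])"
```

```text
22.85 [ 0.6008 -0.1863  0.0281] F [-0.1  -0.53 -0.53] w 0.003 yaw -7.05 down [-0.  0. -1.]
fl [-100.4  -18.8  210.2]
shim_fl [-148.4   10.2  210.3]
fr [-1.006e+02 -1.890e+01 -1.000e-01]
shim_fr [-148.6   10.2   -0. ]
bl [ 49.8 -18.9 210. ]
shim_bl [  1.8  10.1 210. ]
br [ 49.5 -18.9   0.3]
shim_br [ 1.5 10.1  0.4]
```

View pics/s4.png

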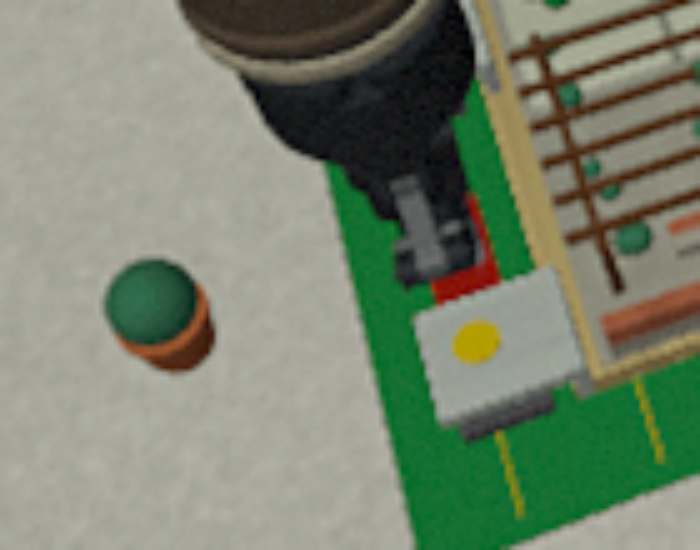

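View pics/w4.png

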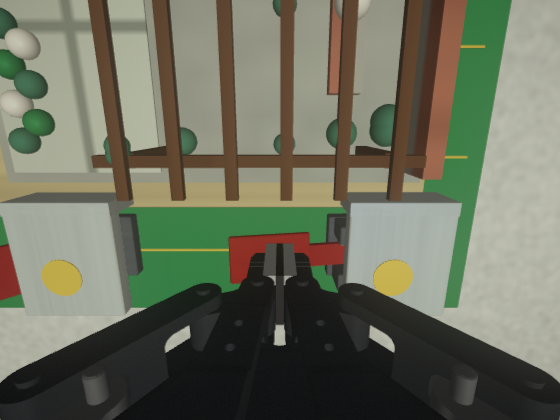

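Emit:
{"name": "drive_tool", "arguments": {"commands": [[[0,4,0,0,0,0,0],[0,3,0,0,0,0,0],[0,1.5,0,0,0,0,0],[0,1,0,0,0,0,0],[0,0.5,0,0,0,0,0],[0,0.3,0,0,0,0,0],[0,0,0,0,0,0,0],[0,0,0,0,0,0,0],[0,0,0,0,0,0,0],[0,0,0,0,0,0,0]]]}}

```text
time: 24.2
tcp_pos: [0.6005, -0.1863, 0.0185]
tool_rot: [-1.569, 0.098, -0.096]
wrist_force: [-3.6, 1.3, 10.6]
width: 0.004
```

Emit:
{"name": "drive_tool", "arguments": {"commands": [[[0,0.3,0,0,0,0,0],[0,0.2,0,0,0,0,0],[0,0,0,0,0,0,0],[0,0,0,0,0,0,0],[0,0,0,0,0,0,0],[0,0,0,0,0,0,0],[0,0,0,0,0,0,0],[0,0,0,0,0,0,0],[0,0,0,0,0,0,0],[0,0,0,0,0,0,0]]]}}

```text
time: 25.45
tcp_pos: [0.6005, -0.1863, 0.0184]
tool_rot: [-1.569, 0.097, -0.096]
wrist_force: [-6.3, 1.1, 14.4]
width: 0.0
```

Emit:
{"name": "drive_tool", "arguments": {"commands": [[[0,-5,0,0,0,0,0],[0,-20,0,0,0,0,0],[0,-40,0,0,0,0,0],[0,-50,0,0,0,0,0],[0,-50,0,0,0,0,0],[-40,-20,0,0,0,0,0],[-50,0,0,0,0,0,0],[-50,0,0,0,0,0,0],[-50,0,0,0,0,0,0],[0,0,0,0,0,0,0]]]}}

```text
time: 26.7
tcp_pos: [0.4089, -0.1628, 0.2024]
tool_rot: [-1.568, 0.099, -0.096]
wrist_force: [1.3, 0.1, 0.7]
width: -0.002
```

```bash
python3 -c "
from h import *
go()
for n in ('scene','top'):
  im=capture(n)[:,:,::-1];cv2.imwrite(f'pics/{n}5.png',im)
  c=calibration(n);a=cv2.imread(f'pics/{n}0.png');h=cv2.cvtColor(im,cv2.COLOR_BGR2HSV)
  k,l,st,ce=cv2.connectedComponentsWithStats(cv2.inRange(h,(22,120,120),(35,255,255)))
  for i in range(1,k):
    if st[i,4]>15: print(n,ce[i].round(1),ray(c,*ce[i],.047).round(4))
cv2.imwrite('pics/s5.png',cv2.resize(cv2.imread('pics/scene5.png')[130:340,60:340],None,fx=2.6,fy=2.6))
"
```

```text
26.7 [ 0.4089 -0.1628  0.2024] F [1.27 0.12 0.69] w -0.002 yaw -7.12 down [-0.002  0.    -1.   ]
fl [ 93.1 155.2 210.6]
shim_fl [ 45.2 184.3 210.6]
fr [ 93.2 155.2   0.3]
shim_fr [ 45.2 184.3   0.3]
bl [243.3 154.8 210.5]
shim_bl [195.3 184.  210.5]
br [243.3 154.9   0.9]
shim_br [195.3 184.    0.9]
scene [233.3 206.6] [0.5263 0.0356 0.047 ]
scene [138.4 237.7] [ 0.5003 -0.1731  0.047 ]
scene [258.3 259.9] [0.6754 0.0167 0.047 ]
scene [155. 298.] [ 0.6497 -0.1916  0.047 ]
top [324.1 188.7] [0.6763 0.0154 0.047 ]
top [425.6 197.4] [ 0.6507 -0.1928  0.047 ]
top [318.5 260.5] [0.5275 0.0337 0.047 ]
top [423.  270.1] [ 0.5018 -0.1746  0.047 ]
```

View pics/s5.png

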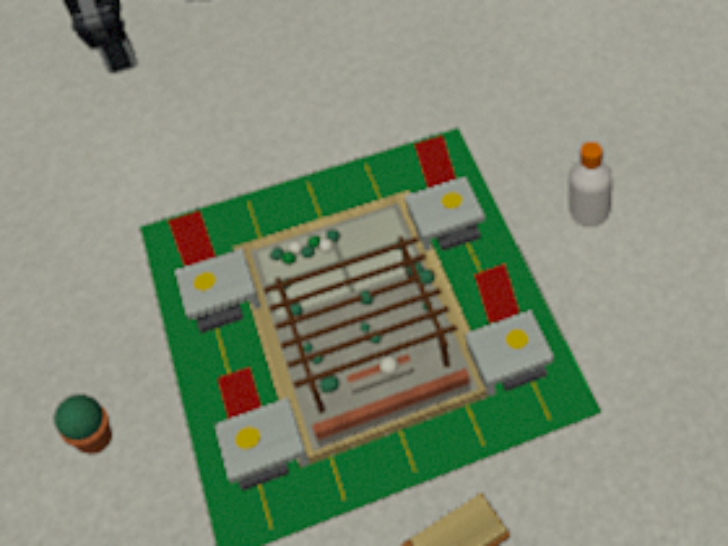

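View pics/top5.png

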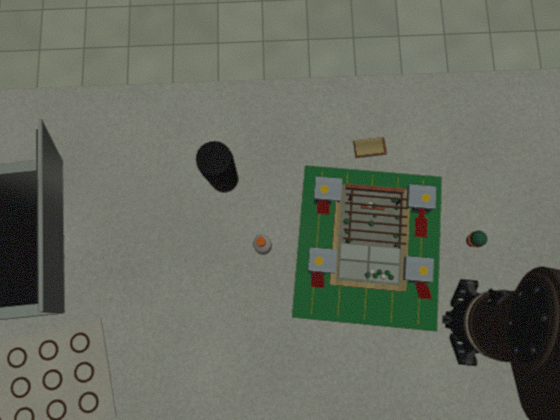

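```bash
python3 -c "
from h import *
b=np.array([.9923,-.1236]);l=np.array([.1236,.9923])
for n in ('scene','top'):
  c=calibration(n);im=cv2.imread(f'pics/{n}5.png');h=cv2.cvtColor(im,cv2.COLOR_BGR2HSV)
  m=cv2.inRange(h,(0,120,60),(8,255,255))
  ctr=[.6502,-.1922]
  u0,v0=proj(c,[*(np.array(ctr)-.05*b),.018]).astype(int)
  w=np.zeros_like(m);w[v0-25:v0+25,u0-20:u0+20]=1
  k,lab,st,_=cv2.connectedComponentsWithStats(m*w);i=1+st[1:,4].argmax()
  q,_=cv2.findContours((lab==i).astype(np.uint8),0,2)
  print(n,cv2.boxPoints(cv2.minAreaRect(q[0])).round(1).tolist(), st[i])
  for a in (0,.05,.1,.2):
    r=np.array(ctr)-(.008+.07*np.cos(a))*b;print(a,[proj(c,[*(r+s*.013*l),.0175+.07*np.sin(a)]).round(1).tolist() for s in(-1,1)])
"
```

```text
scene [[142.8000030517578, 275.3999938964844], [155.10000610351562, 271.29998779296875], [160.0, 286.0], [147.6999969482422, 290.1000061035156]] [144 272  16  19 186]
0 [[143.0, 275.2], [155.6, 270.8]]
0.05 [[142.6, 274.4], [155.2, 270.0]]
0.1 [[142.2, 273.6], [154.9, 269.2]]
0.2 [[141.4, 272.3], [154.2, 267.9]]
top [[415.0, 208.0], [426.0, 208.0], [426.0, 236.0], [415.0, 236.0]] [415 208  12  29 206]
0 [[426.1, 237.5], [413.7, 236.3]]
0.05 [[426.6, 237.2], [414.1, 236.1]]
0.1 [[427.1, 236.8], [414.5, 235.7]]
0.2 [[428.1, 235.9], [415.5, 234.7]]
```

```bash
python3 -c "
from bench import *
print(close_job())"
```

```text
the job is handed in; nothing more can be done
None
```

The back-right corner is the one that rocks. I pressed its red shim flat, moved clear and handed the job in at about 27 s of the 61 s allowed.

- **Finding the corner:** I pressed front left (12.6 N) and front right (10.9 N), and both held firm at 47 mm. Back right gave way from about 2.6 N and reached its hard stop at 42.3 mm with 6.8 N, a dip of about 4.7 mm. I then pressed about 0.3 mm further, without a reading at that point. I did not press back left, since only one corner rocks and it was already found.
- **Pressing the shim:** The back-right leaf went down to a hard stop, with the fingertips at 18.4 mm and 14.4 N. That is 0.4 mm above the nominal 18 mm, even with the extra force. I did not press the corner again to confirm it no longer dips.
- **Last checks:**
  - In the scene view, the leaf's end matches the flat position to within half a pixel. The top view is too coarse to measure the angle.
  - The other three shims look still standing.
  - The corner dots are within 0.1 pixel of where they started.
  - The pot, glue bottle, offcut and tumbler look unmoved, judged by eye.
- **One misstep:** I first turned the wrist the wrong way, and its last joint came up to its 2.74 rad limit to within rounding. I turned it back at once.

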